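# Load the photometer slide

## Robot

A 7-joint arm with a two-finger parallel gripper is mounted at the origin on the work surface. World frame = base frame: x ahead of the robot, y to its left, z up, the work surface at z = 0. Lengths are in m, angles in rad, forces in N, time in s.
With the tool pointing down it reaches from about 0.425 to 0.925 m from the base axis. Payload 6.8 kg.
Tool frame: the origin (TCP) lies on the front face of the gripper's body, between the roots of the fingers; the fingertips stand 73 mm ahead of it and the grasp point (between the pads) lies r.pinch_z ahead of it (r.pinch_z is the distance from the TCP to the grasp point, in m); z points along the fingers, y is the direction in which the jaws open and shut (so a half turn about z gives the same grasp; the last joint's range is limited). The gripper opens to 85 mm and grips with 20 to 120 N. Pads are 22 mm wide; open, the fingers measure 114 mm over their backs; the gripper's body (76 mm by 85 mm) begins 54 mm behind the grasp point. The pads swing forward as they close: fully open they stand 13 mm farther back than shut.
Start: joints at [-0.108, 0.477, 0.022, 1.555, -0.011, 1.109, -0.083], TCP at [0.675, 0, 0.304] pointing down, gripper open.
Joint ranges: [-2.96, 2.96], [-0.34, 2.1], [-1.41, 1.46], [0.24, 2.44], [-1.37, 4.51], [0.17, 1.92], [-2.96, 2.96]. Speed limits (rad/s): [2.39, 2.39, 3.14, 3.14, 3.14, 3.14, 3.14].

## Interface

Orientations are given as a rotation vector (axis times angle).
In Python, from bench import readout, grab_frame, r, search_frame, masks_of, tip_of gives the robot as it stands.
- The arm moves only by the tool step_arm, never from a script. Its argument "commands" is a list of rows, each a list of 7 numbers: the shift along the tool's x, y, z as a fraction of full scale, then the turn, a rotation vector about the tool's x, y, z as a fraction of full scale, then the gripper's target within -1 to 1 (shut at 1, half-way at 0, fully open at -1). In form: [[tx, ty, tz, ax, ay, az, hand], ...]. A call has exactly 10 rows; each row is the pose to reach, as a shift and turn from the pose measured when the call began, along the tool's axes at that moment, turning the shorter way round; what a row does not reach only later rows make up. Full scale, the value 1, is 500 mm for a shift and 360 degrees for a turn. A row lasts 1/8 s, in which the tool goes at most 62.5 mm and 10.7 degrees, less where a joint would pass 70% of its speed; a pose out of reach is approached as far as the arm can. A call with a number of a shift or a turn outside -1 to 1 is refused whole. A call with a gripper value outside its range is refused whole. The fingers move at their own pace and stop on an object; "newtons" is the grip in N (left out, the last holds). Time passes only in rows, so rows that repeat a pose let the fingers close, or fill a call up. It gives the time, the measured TCP pose, the force and the opening at its end, in the units of the state.
- readout.get_obs(): the state, without advancing time (a new reading comes with each control period).
- grab_frame(name): name is "scene" or "side" or "wrist"; returns a dict with "img" (400x640x3 uint8, red, green, blue), "K" (3x3 intrinsics, pixels), "world_to_cam" (4x4, takes a point from world to camera coordinates). Camera axes: x right, y down, z forward; pixel columns grow to the right and rows downward; lengths in m; the calibration is good to about 2 mm. A picture is of the moment at which its call begins. There is no depth.
- r.hand_in(): hands the job in, once; it reports no verdict.
Trained networks look in a picture, given as the dict that the camera call returned (one of the last four; its "shot" number tells which), for a name from the list of things; names that differ only in an ending like _2 or _b are one class to them, and where a whole thing is asked for, a point or a joint stands for the part that bears it (a point fixed in the world has none). Each returns a list of dicts, best first, with "p" (0 to 1); they miss things now and then, are a little off and sometimes report something else, mostly with a low value. They report only what shows in the picture. A call takes as long as a camera call. They do not tell look-alikes from the thing itself.
- search_frame(thing, picture): "extent" ([centre column, centre row, width, height] in pixels, round what is visible of it).
- masks_of(thing, picture): "pixels" (400x640 bool, what is visible of it) and "extent" ([centre column, centre row, width, height] in pixels, round what is visible of it).
- tip_of(thing, picture): "point" ([column, row] in pixels: a listed point, or the origin of a listed thing).
The state is a dict: "clock": time; "joints": joint angles; "qvel": joint speeds; "tau": joint torques, N m; "tcp_pos": TCP position; "orientation": TCP orientation; "contact_force": force on the tool from outside, world axes, zero at the start; "moment": the same for the moment, N m; "grip_width": finger opening in m.
Only numpy, scipy, OpenCV 4.12 (cv2) and the standard library are available. Lean on these libraries where they do the work, as an engineer would, in place of code of your own. Each camera call takes 0.05 s, during which the arm holds its last target. There are 200 camera calls.

## Task

Load the photometer: lower each of the three coloured glass blocks gently into the pocket of the sample slide that bears its own colour, upright and right down on the pocket's floor. Then push the slide carefully all the way home into the housing and let go. Do not tip the blocks over, and leave the other things on the bench where they are.

Things in the scene. Friction and masses are not known exactly. Their poses are not given: they have to be found in the camera images.
- photometer: White photometer fixed to the bench, housing 172 (x) x 190 (y) x 142 mm high, clear roof window. Origin: on the bench, at the middle of the foot of the slide opening (104 mm wide, its top edge 116 mm above the bench) in the -y face. +y points into the housing, the way the slide is pushed; x runs across the slide. A rail 70 mm wide, 10 mm high, under the slide reaches 250 mm out.
- slide (a joint): Travel (m) of the sample slide along the photometer's +y: 0 = drawn out, 0.235 = fully home at its stop; starts at 0 to 0.03, drags with about 1.5 to 3 N, stays where left. Aluminium bar 84 mm wide (x), 172 mm long (y), top face 52 mm above the bench, three square pockets 54 mm apart: amber nearest the housing, then green, blue. When home, only the handle stands outside.
- handle (a point): Centre of the top face of the slide's handle, an upright black post 24 mm (x) by 22 mm (y), 94 mm above the bench, on a round rod 60 mm beyond the slide's outer end, so it stays 60 mm outside the housing when the slide is home. Axes parallel to the photometer's; moves with the slide.
- block_amber_center (a point): Centre of the solid amber (orange) glass block, 30 x 30 mm square and 80 mm tall, about 180 g, standing upright on the bench (centre 40 mm above its foot); x and y axes square to its side faces.
- pocket_amber (a point): Middle of the FLOOR of the pocket that has amber (orange) marks on the slide's top face at both sides (-x and +x) of it. Pocket 36 x 36 mm square, 30 mm deep with a 4 mm chamfer at the mouth, floor 22 mm above the bench. Axes parallel to the photometer's (z up, +y into the housing); moves with the slide.
- block_green_center (a point): Centre of the solid green glass block, 30 x 30 mm square and 80 mm tall, about 180 g, standing upright on the bench (centre 40 mm above its foot); x and y axes square to its side faces.
- pocket_green (a point): Middle of the FLOOR of the pocket that has green marks on the slide's top face at both sides (-x and +x) of it. Pocket 36 x 36 mm square, 30 mm deep with a 4 mm chamfer at the mouth, floor 22 mm above the bench. Axes parallel to the photometer's (z up, +y into the housing); moves with the slide.
- block_blue_center (a point): Centre of the solid blue glass block, 30 x 30 mm square and 80 mm tall, about 180 g, standing upright on the bench (centre 40 mm above its foot); x and y axes square to its side faces.
- pocket_blue (a point): Middle of the FLOOR of the pocket that has blue marks on the slide's top face at both sides (-x and +x) of it. Pocket 36 x 36 mm square, 30 mm deep with a 4 mm chamfer at the mouth, floor 22 mm above the bench. Axes parallel to the photometer's (z up, +y into the housing); moves with the slide.
- lens_mount: Bystander: round lens in a black ring on a steel post with a round foot (70 mm wide), 150 mm tall; origin under the foot.
- cleaner: Bystander: white bottle with a red cap, 56 mm wide, 130 mm tall; origin under its foot.
- brush: Bystander: flat dusting brush with a wooden handle, about 170 mm long, lying on the bench; origin at its underside near the middle.
- supply: Bystander: white power supply box 100 x 100 x 55 mm; origin under its centre.
Things that resemble listed ones, but are neither listed nor needed, are in the scene too. There is more than one size of the part that bears block_amber_center; the job needs the larger.

How it is judged:
On the way, in this order (a step that is already met when the one before it is completed fails the run):
1. all three blocks stand on the floors of their own pockets, released, with the slide still drawn out (horizontal distance between block_amber_center and pocket_amber below 0.006 m and z of block_amber_center in the frame of pocket_amber between 0.034 and 0.044 m and angle between each of block_amber_center, block_green_center, block_blue_center's own z axis and vertical below 0.12 rad and horizontal distance between block_green_center and pocket_green below 0.006 m and z of block_green_center in the frame of pocket_green between 0.034 and 0.044 m and horizontal distance between block_blue_center and pocket_blue below 0.006 m and z of block_blue_center in the frame of pocket_blue between 0.034 and 0.044 m and contact force between the fingers and block_amber below 0.1 N and contact force between the fingers and block_green below 0.1 N and contact force between the fingers and block_blue below 0.1 N and value of joint slide below 0.1 m), for 0.2 s.
2. the slide is fully home (value of joint slide above 0.229 m), for 0.2 s.
At the end, for the whole second after the job is handed in: Each block stands in the pocket of its own colour (centre within 6 mm of the pocket's axis, foot within 4 mm of its floor, less than 0.12 rad from upright), the slide is within 6 mm of its inner stop, and blocks and slide are at rest (horizontal distance between block_amber_center and pocket_amber below 0.006 m and z of block_amber_center in the frame of pocket_amber between 0.034 and 0.044 m and angle between each of block_amber_center, block_green_center, block_blue_center's own z axis and vertical below 0.12 rad and horizontal distance between block_green_center and pocket_green below 0.006 m and z of block_green_center in the frame of pocket_green between 0.034 and 0.044 m and horizontal distance between block_blue_center and pocket_blue below 0.006 m and z of block_blue_center in the frame of pocket_blue between 0.034 and 0.044 m and value of joint slide above 0.229 m and velocity of joint slide between -0.01 and 0.01 m/s and linear speed of each of block_amber, block_green, block_blue below 0.02 m/s); the robot touches nothing.
It fails at once if a bystander (lens mount, bottle, brush, power supply) was moved more than 25 mm or tipped ((distance of lens_mount from where it was at the start of the episode above 0.025 m or angle between lens_mount's own z axis and vertical above 0.5 rad) or (distance of cleaner from where it was at the start of the episode above 0.025 m or angle between cleaner's own z axis and vertical above 0.5 rad) or distance of brush from where it was at the start of the episode above 0.025 m or (distance of supply from where it was at the start of the episode above 0.025 m or angle between supply's own z axis and vertical above 0.5 rad)).
It fails at once if a glass block was tipped over (more than 0.7 rad) (angle between any of block_amber_center, block_green_center, block_blue_center's own z axis and vertical above 0.7 rad).
It fails at once if a glass block was dropped, rammed or carried fast (over 0.5 m/s) inside a pocket (((horizontal distance between block_amber_center and pocket_amber below 0.012 m or horizontal distance between block_amber_center and pocket_green below 0.012 m or horizontal distance between block_amber_center and pocket_blue below 0.012 m) and z of block_amber_center in the frame of pocket_amber below 0.065 m and linear speed of block_amber above 0.5 m/s) or ((horizontal distance between block_green_center and pocket_amber below 0.012 m or horizontal distance between block_green_center and pocket_green below 0.012 m or horizontal distance between block_green_center and pocket_blue below 0.012 m) and z of block_green_center in the frame of pocket_green below 0.065 m and linear speed of block_green above 0.5 m/s) or ((horizontal distance between block_blue_center and pocket_amber below 0.012 m or horizontal distance between block_blue_center and pocket_green below 0.012 m or horizontal distance between block_blue_center and pocket_blue below 0.012 m) and z of block_blue_center in the frame of pocket_blue below 0.065 m and linear speed of block_blue above 0.5 m/s)).
It also fails if it takes over 72 s, if anything falls off the work surface, if the arm or the gripper's body presses on something with over 40 N, if the wrist force passes 120 N, or if a joint passes its speed limit or range.

## Working session

There is one attempt and no reset: what is moved stays moved. The work goes in short steps, Python scripts to look and compute and a tool call to move; the robot and the scene stay as the last step left them, time stands still between calls to the robot, and variables do not carry over. Pictures are saved under pics/ and viewed, about 8 in all and at most 12, crops included, and the job is handed in when it is done.

Besides the shell and the picture viewer there is one more tool, called after "Call:" as name(argument=value, ...) on one line, values as JSON. step_arm: Moves the arm, as the interface text tells. Its arguments: {"type":"object","properties":{"commands":{"type":"array"},"newtons":{"type":"number"}},"required":["commands"]}

```bash
ls; mkdir -p pics; python3 - <<'E'
from bench import readout, grab_frame, r, search_frame, masks_of, tip_of
import cv2, numpy as np
print(readout.get_obs(), r.pinch_z)
a=[]
for n in ["scene","side"]:
    f=grab_frame(n); a.append(f["img"])
    print(n,f["K"].tolist(),np.round(f["world_to_cam"],3).tolist())
    for t in ["handle","block_amber_center","block_green_center","block_blue_center","pocket_amber","pocket_green","pocket_blue","photometer"]:
        print(t,[(np.round(d["point"],1).tolist(),round(d["p"],2)) for d in tip_of(t,f)][:4], [(np.round(d["extent"]).tolist(),round(d["p"],2)) for d in search_frame(t,f)][:4])
    cv2.imwrite(f"pics/{n}.png",f["img"][:,:,::-1])
E
```

```text
pics
{'clock': 0.0, 'joints': array([-0.10810806,  0.47780621,  0.02232584,  1.55643013, -0.01149064,
        1.10927644, -0.08312053]), 'qvel': array([-0.00066064,  0.00042669, -0.00038667,  0.00011978,  0.00062043,
        0.00094518,  0.0005695 ]), 'tau': array([-5.45967814e-04, -5.96443820e+01,  1.60769675e+00, -2.81194621e+01,
        1.24063640e-02,  9.39900521e-03,  2.20753498e-05]), 'tcp_pos': array([6.74555358e-01, 7.84201148e-06, 3.02930224e-01]), 'orientation': array([-2.22058630e+00, -2.22064372e+00,  2.13412234e-03]), 'contact_force': array([-0.62721121,  0.03553541, -0.35677276]), 'moment': array([ 0.00584268, -0.03060804,  0.03805122]), 'grip_width': 0.08542831762109857} 0.0539
scene [[377.66914791276537, 0.0, 316.80974257413453], [0.0, 377.66914791276537, 195.73405104979187], [0.0, 0.0, 1.0]] [[0.776, 0.631, -0.013, -0.398], [0.541, -0.676, -0.5, -0.328], [-0.324, 0.381, -0.866, 1.298], [0.0, 0.0, 0.0, 1.0]]
handle [([303.1, 220.9], 0.58), ([300.0, 163.1], 0.51), ([350.7, 98.6], 0.27)] [([336.0, 201.0, 77.0, 72.0], 0.58)]
block_amber_center [([256.9, 188.6], 0.58), ([
[... 1007 characters left out ...]
), ([434.0, 178.0, 47.0, 31.0], 0.35)]
block_amber_center [([395.2, 227.3], 0.85), ([372.9, 215.0], 0.78)] [([399.0, 227.0, 21.0, 34.0], 0.59), ([374.0, 216.0, 14.0, 25.0], 0.47), ([253.0, 251.0, 190.0, 140.0], 0.28)]
block_green_center [([357.0, 256.7], 0.71)] [([357.0, 253.0, 16.0, 37.0], 0.95)]
block_blue_center [([421.7, 208.4], 0.69)] [([427.0, 206.0, 18.0, 24.0], 0.56), ([317.0, 220.0, 73.0, 74.0], 0.46)]
pocket_amber [([284.6, 237.2], 0.65), ([308.3, 334.5], 0.39)] [([310.0, 220.0, 71.0, 75.0], 0.65)]
pocket_green [([303.6, 229.4], 0.59)] [([311.0, 220.0, 68.0, 76.0], 0.92)]
pocket_blue [([318.7, 225.2], 0.71)] [([312.0, 221.0, 70.0, 78.0], 0.79)]
photometer [([263.9, 262.5], 0.8)] []
```

```bash
python3 - <<'E'
import cv2,numpy as np
a=cv2.imread("pics/scene.png");b=cv2.imread("pics/side.png")
cv2.imwrite("pics/both.png",np.hstack([cv2.resize(a[70:330,140:440],(400,347)),cv2.resize(b[130:330,200:500],(400,267))] if 0 else [cv2.resize(a[80:320,160:440],None,fx=1.42,fy=2.0)[:, :],]))
u=cv2.resize(a[80:300,170:470],(600,440),interpolation=cv2.INTER_CUBIC)
cv2.imwrite("pics/a2.png",u)
cv2.imwrite("pics/b2.png",cv2.resize(b[120:320,180:460],(784,560),interpolation=cv2.INTER_CUBIC))
E
```

```text
(no output)
```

View pics/scene.png

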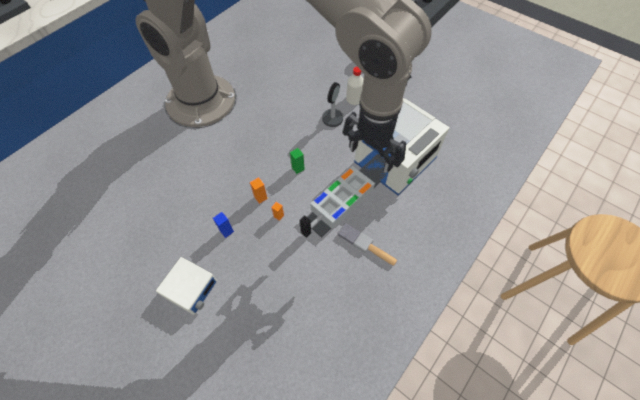

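View pics/b2.png

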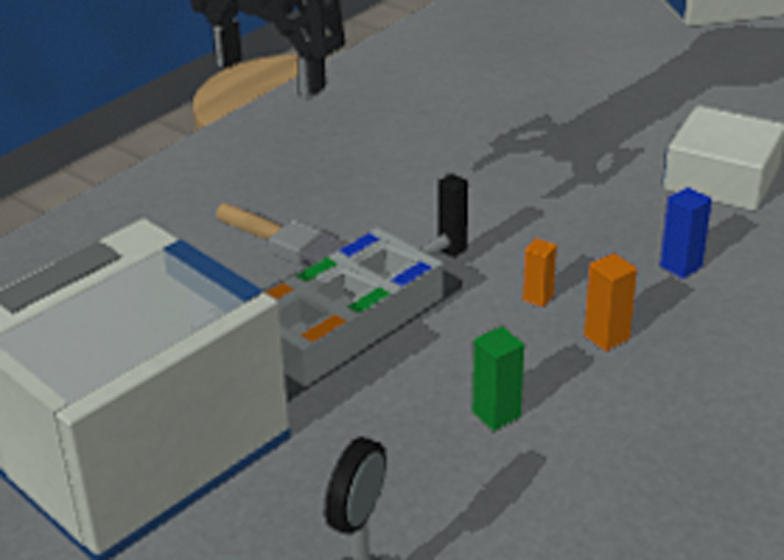

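The larger amber block is at scene (257,189), side (395,227). The small one at scene (277,210), side (373,215) is a look-alike; the side crop shows it clearly shorter. Next I fit box models to colour masks in both views.

```bash
cat > h.py <<'E'
import cv2,numpy as np
from scipy.optimize import minimize
def proj(f,P):
    P=np.atleast_2d(P); W=f["world_to_cam"]; c=P@W[:3,:3].T+W[:3,3]; u=c@f["K"].T; return u[:,:2]/u[:,2:]
def tri(f,g,a,b):
    A=[]
    for c,p in((f,a),(g,b)):
        M=c["K"]@c["world_to_cam"][:3]; A+=[p[0]*M[2]-M[0],p[1]*M[2]-M[1]]
    v=np.linalg.svd(np.array(A))[2][-1]; return v[:3]/v[3]
def onplane(f,p,z):
    W=f["world_to_cam"]; d=W[:3,:3].T@np.linalg.inv(f["K"])@[p[0],p[1],1]; o=-W[:3,:3].T@W[:3,3]; return o+d*(z-o[2])/d[2]
HUE={"amber":(5,20),"green":(45,80),"blue":(108,130)}
def cmask(img,c,sat=120):
    h=cv2.cvtColor(img,cv2.COLOR_RGB2HSV); lo,hi=HUE[c]; return ((h[...,0]>=lo)&(h[...,0]<=hi)&(h[...,1]>sat)&(h[...,2]>40)).astype(np.uint8)
def blob(m,p):
    n,l,s,c=cv2.connectedComponentsWithStats(m); k=[i for i in range(1,n) if s[i,4]>40]; i=min(k,key=lambda i:np.hypot(*(c[i]-p))); return (l==i),s[i],c[i]
def box(x,y,t,z0=0,h=.08,w=.03):
    s=w/2; q=np.array([[a,b,c] for a in(-s,s) for b in(-s,s) for c in(z0,z0+h)]); R=np.array([[np.cos(t),-np.sin(t)],[np.sin(t),np.cos(t)]]); q[:,:2]=q[:,:2]@R.T+[x,y]; return q
def sil(f,P,S=8,shape=(400,640)):
    # antialiased silhouette by supersampling in the local window
    u=proj(f,P); o=np.floor(u.min(0)).astype(int)-2; e=np.ceil(u.max(0)).astype(int)+3
    n=e-o; big=np.zeros((n[1]*S,n[0]*S),np.float32)
    cv2.fillConvexPoly(big,cv2.convexHull(np.round(((u-o+.5)*S-.5)*16).astype(np.int32)),1,shift=4)
    return o,cv2.resize(big,(int(n[0]),int(n[1])),interpolation=cv2.INTER_AREA)
def fit(views,x0,z0=0,h=.08):
    # views: list of (frame,mask)
    def cost(v,each=False):
        r=[]
        for f,m in views:
            o,s=sil(f,box(v[0],v[1],v[2],z0,h)); M=np.zeros((400+200,640+200),np.float32); M[100:500,100:740]=m
            sub=M[o[1]+100:o[1]+100+s.shape[0],o[0]+100:o[0]+100+s.shape[1]]
            if sub.shape!=s.shape: return 1e3
            r.append((np.abs(sub-s).sum()+M.sum()-sub.sum())/M.sum())
        return r if each else sum(r)
    best=None
    for t in np.arange(0,np.pi/2,np.pi/16):
        q=minimize(cost,[x0[0],x0[1],t],method="Nelder-Mead",options=dict(initial_simplex=[[x0[0],x0[1],t],[x0[0]+.008,x0[1],t],[x0[0],x0[1]+.008,t],[x0[0],x0[1],t+.15]],xatol=1e-4,fatol=1e-4))
        if best is None or q.fun<best.fun: best=q
    v=best.x; v[2]=(v[2]+np.pi/4)%(np.pi/2)-np.pi/4
    return v,cost(v,True)
E
cat > m1.py <<'E'
from bench import *
from h import *
f,g=grab_frame("scene"),grab_frame("side")
B={"amber":((257,189),(395,227)),"green":((296.4,161.8),(357,255)),"blue":((223,228),(422,208))}
for c,(a,b) in B.items():
    V=[];cs=[]
    for F,p in((f,a),(g,b)):
        m,s,ce=blob(cmask(F["img"],c),p); V.append((F,m)); cs.append(ce)
    X=tri(f,g,*cs); v,e=fit(V,X); print(c,"tri",X.round(4),"fit",v.round(4),"deg",np.degrees(v[2]).round(1),"err",np.round(e,3))
# marks on slide top z=.052
for c in HUE:
    for nm,F,reg in(("scene",f,(300,160,385,230)),("side",g,(270,195,340,245))):
        m=cmask(F["img"],c); k=np.zeros_like(m); x0,y0,x1,y1=reg; k[y0:y1,x0:x1]=1
        n,l,s,ce=cv2.connectedComponentsWithStats(m*k)
        print(c,nm,[(s[i,4].item(),ce[i].round(1).tolist(),onplane(F,ce[i],.052)[:2].round(4).tolist()) for i in range(1,n) if s[i,4]>8])
for t,a,b,in(("handle",(303.1,220.9),(339.2,184.4)),("ph",(373.3,174.6),(263.9,262.5)),("pa",(354.1,184.7),(284.6,237.2)),("pg",(342.9,196.6),(303.6,229.4)),("pb",(329.4,211.1),(318.7,225.2))):
    print(t,tri(f,g,a,b).round(4))
E
python3 m1.py
```

```text
amber tri [ 0.4259 -0.1516  0.0435] fit [ 0.4263 -0.1524 -0.422 ] deg -24.2 err [0.101 0.088]
green tri [ 0.4444 -0.0067  0.0436] fit [ 0.445  -0.0074 -0.5587] deg -32.0 err [0.174 0.087]
blue tri [ 0.426  -0.2891  0.0433] fit [ 0.4265 -0.2899 -0.2717] deg -15.6 err [0.12  0.103]
amber scene [(57, [346.8, 173.7], [0.5906, 0.0419]), (64, [364.7, 187.9], [0.6578, 0.035])]
amber side [(31, [279.5, 223.4], [0.6599, 0.0234]), (60, [295.2, 236.9], [0.593, 0.04])]
green scene [(40, [301.3, 165.4], [0.4703, -0.0172]), (44, [333.8, 185.4], [0.5855, -0.0121]), (53, [351.6, 200.2], [0.6528, -0.0192])]
green side [(44, [292.6, 215.7], [0.6557, -0.0212]), (49, [311.4, 226.6], [0.5885, -0.0151])]
blue scene [(9, [367.0, 161.2], [0.6103, 0.1133]), (31, [377.4, 164.4], [0.6403, 0.1228]), (65, [320.3, 197.4], [0.5804, -0.066]), (65, [338.3, 212.7], [0.6478, -0.0726])]
blue side [(47, [307.5, 207.0], [0.651, -0.0742]), (50, [326.4, 217.5], [0.5829, -0.0675])]
handle [ 0.6092 -0.1619  0.0941]
ph [0.6339 0.1145 0.0013]
pa [0.6262 0.0383 0.0337]
pg [ 0.6181 -0.0159  0.0291]
pb [ 0.6122 -0.069   0.0134]
```

```bash
cat > mv.py <<'E'
from bench import readout
import numpy as np
from scipy.spatial.transform import Rotation as R
def down(yaw): return R.from_euler("z",yaw,degrees=True)*R.from_matrix([[0,1,0],[1,0,0],[0,0,-1]])
def frac(x,y,z,yaw,start=None):
    o=readout.get_obs(); p,q=(o["tcp_pos"],R.from_rotvec(o["orientation"])) if start is None else (np.array(start[:3]),down(start[3]))
    t=q.inv().apply(np.array([x,y,z])-p)/.5; w=(q.inv()*down(yaw)).as_rotvec()/(2*np.pi)
    return np.r_[t,w].round(4).tolist()
E
python3 - <<'E'
from bench import *
from h import *
from mv import frac
w=grab_frame("wrist"); o=readout.get_obs()
W=w["world_to_cam"]; print("cam pos",(-W[:3,:3].T@W[:3,3]).round(3),"axes",W[:3,:3].round(2).tolist(),w["K"][0,0])
for n,p in dict(am=(.426,-.152,.04),gr=(.445,-.007,.04),bl=(.4265,-.29,.04),pa=(.625,.037,.05)).items(): print(n,proj(w,p).round())
class D: pass
import pickle
s,g=cv2.imread("pics/scene.png"),cv2.imread("pics/side.png")
f2,g2=grab_frame("scene"),grab_frame("side")
print("small",tri(f2,g2,(277.5,210.4),(372.9,215)).round(3))
L=tip_of("lens_mount",f2),tip_of("lens_mount",g2); print([[d["point"] for d in l][:1] for l in L])
print(frac(.445,-.007,.30,-32))
E
```

```text
cam pos [0.676 0.072 0.373] axes [[1.0, 0.0, -0.0], [0.0, -0.96, 0.28], [-0.0, -0.28, -0.96]] 302.7071286894733
am [[120. 298.]]
gr [[113. 186.]]
bl [[138. 384.]]
pa [[269. 148.]]
small [ 0.508 -0.166  0.037]
[[[332.5, 119.1]], []]
[-0.014, -0.46, 0.0078, 0.0, -0.0, 0.0889]
```

```bash
python3 - <<'E'
from bench import *
from h import *
f,g,w=grab_frame("scene"),grab_frame("side"),grab_frame("wrist")
cv2.imwrite("pics/w0.png",w["img"][:,:,::-1])
B={"amber":((257,189),(395,227),(120,298),(.426,-.152)),"green":((296.4,161.8),(357,255),(113,186),(.445,-.007)),"blue":((223,228),(422,208),(138,380),(.4265,-.29))}
for c,(a,b,d,x0) in B.items():
    V=[(F,blob(cmask(F["img"],c),p)[0]) for F,p in((f,a),(g,b),(w,d))]
    for nm,vv in(("all",V),("wrist",V[2:])):
        v,e=fit(vv,x0); print(c,nm,v.round(4),"deg",np.degrees(v[2]).round(1),"err",np.round(e,3))
for c in HUE:
    n,l,s,ce=cv2.connectedComponentsWithStats(cmask(w["img"],c))
    print(c,[(s[i,4].item(),ce[i].round(1).tolist(),onplane(w,ce[i],.052)[:2].round(4).tolist()) for i in range(1,n) if s[i,4]>40])
E
```

```text
amber all [ 0.4259 -0.1516 -0.4389] deg -25.1 err [0.1   0.095 0.465]
amber wrist [ 0.4356 -0.1412  0.4519] deg 25.9 err [0.39]
green all [ 0.4447 -0.0067 -0.5757] deg -33.0 err [0.16  0.092 0.172]
green wrist [ 0.4446 -0.0051 -0.0247] deg -1.4 err [0.102]
blue all [ 0.427  -0.2899 -0.5207] deg -29.8 err [0.195 0.111 1.336]
blue wrist [ 0.4436 -0.2652 -0.6418] deg -36.8 err [1.22]
amber [(512, [237.0, 142.2], [0.592, 0.0434]), (500, [300.9, 148.3], [0.6587, 0.0372]), (1576, [121.8, 293.1], [0.4389, -0.137])]
green [(2294, [107.5, 186.6], [0.4472, -0.0044]), (389, [236.0, 192.3], [0.5868, -0.0107]), (387, [297.0, 197.8], [0.6537, -0.0169])]
blue [(6076, [260.9, 45.4], [0.6217, 0.135]), (399, [234.9, 237.4], [0.5817, -0.064]), (381, [293.5, 242.6], [0.6486, -0.0704]), (811, [136.5, 386.0], [0.433, -0.2798])]
```

View pics/w0.png

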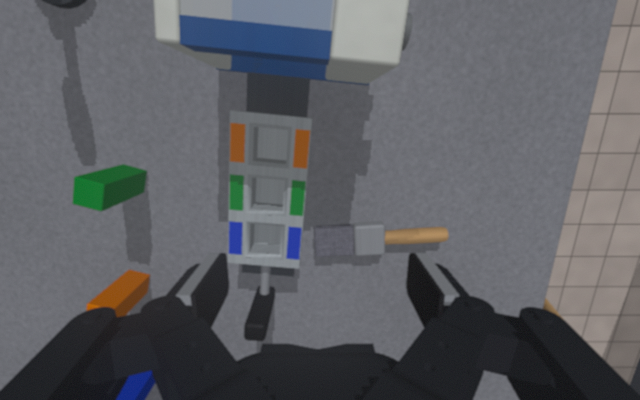

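Call:
step_arm(commands=[[-0.014,-0.12,0.03,0,0,0.03,-1],[-0.014,-0.24,0.06,0,0,0.06,-1],[-0.014,-0.36,0.09,0,0,0.0889,-1],[-0.014,-0.46,0.1,0,0,0.0889,-1],[-0.014,-0.46,0.1,0,0,0.0889,-1],[-0.014,-0.46,0.1,0,0,0.0889,-1],[-0.014,-0.46,0.1,0,0,0.0889,-1],[-0.014,-0.46,0.1,0,0,0.0889,-1],[-0.014,-0.46,0.1,0,0,0.0889,-1],[-0.014,-0.46,0.1,0,0,0.0889,-1]], newtons=30)

```text
clock: 3.45
tcp_pos: [0.4452, -0.007, 0.2538]
orientation: [-2.748, -1.523, 0.0]
contact_force: [-1.2, 0.3, -0.4]
grip_width: 0.0856
```

```bash
cat > wl.py <<'E'
import sys
from bench import *
from h import *
from mv import frac
c,x,y=sys.argv[1],float(sys.argv[2]),float(sys.argv[3])
w=grab_frame("wrist"); cv2.imwrite(f"pics/w_{c}.png",w["img"][:,:,::-1])
m,s,ce=blob(cmask(w["img"],c),proj(w,(x,y,.04))[0]); print("stat",s,ce.round(1))
v,e=fit([(w,m)],(x,y)); print(v.round(4),np.degrees(v[2]).round(1),np.round(e,3), readout.get_obs()["clock"],readout.get_obs()["tcp_pos"].round(4))
for k in (0,90,-90): print(k,frac(v[0],v[1],.116,np.degrees(v[2])+k))
for p in proj(w,box(*v)): cv2.circle(w["img"],tuple(int(q) for q in p.round()),2,(255,0,255),-1)
cv2.imwrite(f"pics/w_{c}.png",w["img"][:,:,::-1])
E
python3 wl.py green .445 -.007
```

```text
stat [ 295  167   42   54 1592] [315.1 194.3]
[ 0.4457 -0.0052 -0.3573] -20.5 [0.112] 3.5 [ 0.4451 -0.007   0.2538]
0 [0.0038, -0.0009, 0.2757, -0.0, 0.0, -0.0321]
90 [0.0038, -0.0009, 0.2757, -0.0, 0.0, -0.2821]
-90 [0.0038, -0.0009, 0.2757, 0.0, 0.0, 0.2179]
```

View pics/w_green.png

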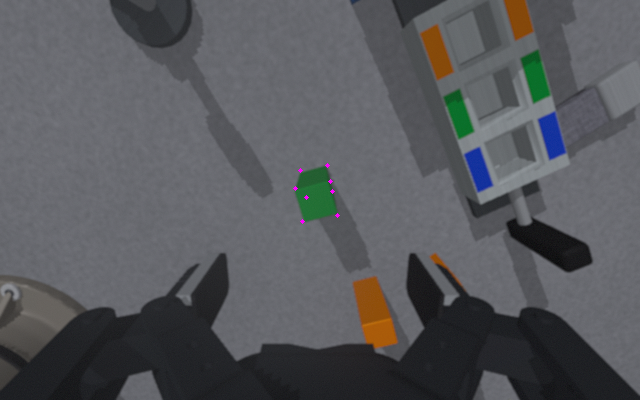

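The wrist view shows the green block at (315,194), turned about 11° to the jaws, with the fit's corners lying on it. Descending to grip.

Call:
step_arm(commands=[[0.0038,-0.0009,0.08,0,0,-0.02,-1],[0.0038,-0.0009,0.16,0,0,-0.032,-1],[0.0038,-0.0009,0.23,0,0,-0.032,-1],[0.0038,-0.0009,0.275,0,0,-0.032,-1],[0.0038,-0.0009,0.275,0,0,-0.032,-1],[0.0038,-0.0009,0.275,0,0,-0.032,1],[0.0038,-0.0009,0.275,0,0,-0.032,1],[0.0038,-0.0009,0.275,0,0,-0.032,1],[0.0038,-0.0009,0.275,0,0,-0.032,1],[0.0038,-0.0009,0.275,0,0,-0.032,1]], newtons=30)

```text
clock: 4.75
tcp_pos: [0.4462, -0.005, 0.117]
orientation: [2.581, 1.791, 0.002]
contact_force: [-1.9, -0.2, 7.4]
grip_width: 0.0297
```

```bash
python3 - <<'E'
from mv import *
o=readout.get_obs(); print(o["grip_width"],o["contact_force"].round(2),o["moment"].round(3))
print(frac(.6197,-.0155,.27,-5.4)); p=o["tcp_pos"]
print("from there down",frac(.6197,-.0155,.145,-5.4,start=(.6197,-.0155,.27,-5.4)))
E
```

```text
0.029664379569649287 [-1.87 -0.17  7.43] [ 0.038  0.278 -0.001]
[0.102, 0.3327, -0.3055, 0.0002, -0.0001, -0.0419]
from there down [0.0, 0.0, 0.25, 0.0, 0.0, 0.0]
```

Call:
step_arm(commands=[[0,0,-0.06,0,0,0,1],[0,0,-0.14,0,0,0,1],[0.01,0.03,-0.22,0,0,0,1],[0.04,0.11,-0.28,0,0,-0.01,1],[0.06,0.2,-0.3055,0,0,-0.02,1],[0.09,0.28,-0.3055,0,0,-0.03,1],[0.102,0.3327,-0.3055,0,0,-0.042,1],[0.102,0.3327,-0.3055,0,0,-0.042,1],[0.102,0.3327,-0.3055,0,0,-0.042,1],[0.102,0.3327,-0.3055,0,0,-0.042,1]], newtons=30)

```text
clock: 6.0
tcp_pos: [0.6187, -0.0154, 0.2699]
orientation: [-2.323, -2.115, -0.001]
contact_force: [-0.8, 0.7, -1.9]
grip_width: 0.0298
```

```bash
cat > mk.py <<'E'
from bench import *
from h import *
from mv import *
w=grab_frame("wrist"); o=readout.get_obs(); print(o["clock"],o["grip_width"],o["tcp_pos"].round(4),np.degrees(R.from_rotvec(o["orientation"]).as_euler("zyx")).round(1))
C={}
for c in HUE:
    n,l,s,ce=cv2.connectedComponentsWithStats(cmask(w["img"],c))
    L=[(s[i,4].item(),ce[i].round(1).tolist(),onplane(w,ce[i],.052)[:2].round(4).tolist()) for i in range(1,n) if s[i,4]>100]; print(c,L)
cv2.imwrite(f"pics/mk{o['clock']:.0f}.png",w["img"][:,:,::-1])
E
python3 mk.py
```

```text
6.05 0.029627709816942443 [ 0.6188 -0.0154  0.27  ] [ -84.6    0.  -180. ]
amber [(666, [281.7, 131.5], [0.592, 0.0436]), (668, [354.1, 131.8], [0.6588, 0.0371]), (537, [161.7, 300.0], [0.4389, -0.1223])]
green [(510, [283.6, 188.4], [0.587, -0.0103]), (519, [352.2, 188.4], [0.6538, -0.0165]), (8037, [316.9, 273.1], [0.6109, -0.1053])]
blue [(5456, [317.4, 22.0], [0.6332, 0.1302]), (186, [282.7, 230.7], [0.5807, -0.0541]), (237, [351.3, 230.8], [0.6502, -0.0607]), (400, [194.8, 386.6], [0.4503, -0.2438])]
```

Call:
step_arm(commands=[[0.0039,0.0026,0.05,0,0,0,1],[0.0039,0.0026,0.1,0,0,0,1],[0.0039,0.0026,0.15,0,0,0,1],[0.0039,0.0026,0.18,0,0,0,1],[0.0039,0.0026,0.19,0,0,0,1],[0.0039,0.0026,0.2,0,0,0,1],[0.0039,0.0026,0.21,0,0,0,1],[0.0039,0.0026,0.22,0,0,0,1],[0.0039,0.0026,0.23,0,0,0,1],[0.0039,0.0026,0.236,0,0,0,1]])

```text
clock: 7.3
tcp_pos: [0.6203, -0.0135, 0.1517]
orientation: [-2.323, -2.115, -0.001]
contact_force: [-0.3, -0.2, -2.4]
grip_width: 0.03
```

```bash
python3 - <<'E'
from bench import *
from h import *
from mv import *
o=readout.get_obs(); print(o["grip_width"],o["contact_force"].round(2),o["moment"].round(3),o["tcp_pos"])
g=grab_frame("side"); w=grab_frame("wrist")
cv2.imwrite("pics/pl.png",np.hstack([cv2.resize(g["img"][170:270,240:380],(400,286)),cv2.resize(w["img"][80:340,140:500],(396,286))])[:,:,::-1])
E
```

```text
0.03000050168489528 [-0.3  -0.23 -2.37] [ 0.05   0.002 -0.005] [ 0.62029908 -0.01354107  0.15169291]
```

View pics/pl.png

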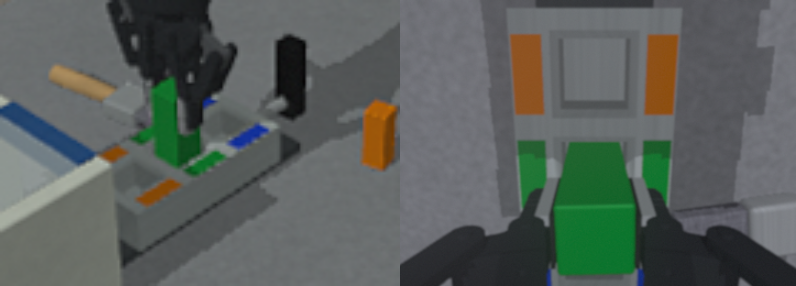

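The green block is about 17 mm into its pocket with no contact force (wrist view shows it centred between the green marks). Lower, release, rise.

Call:
step_arm(commands=[[0,0,0.01,0,0,0,1],[0,0,0.018,0,0,0,1],[0,0,0.0255,0,0,0,1],[0,0,0.026,0,0,0,1],[0,0,0.026,0,0,0,-1],[0,0,0.026,0,0,0,-1],[0,0,0.026,0,0,0,-1],[0,0,0.0,0,0,0,-1],[0,0,-0.1,0,0,0,-1],[0,0,-0.2,0,0,0,-1]])

```text
clock: 8.65
tcp_pos: [0.6201, -0.0136, 0.2535]
orientation: [-2.323, -2.115, 0.0]
contact_force: [0.6, 0.4, 0.4]
grip_width: 0.0857
```

```bash
python3 - <<'E'
from mv import *
from bench import *
from h import *
g=grab_frame("side");f=grab_frame("scene")
V=[(F,blob(cmask(F["img"],"blue"),p)[0]) for F,p in((f,(223,228)),(g,(422,208)))]
v,e=fit(V,(.4265,-.29)); print(v,np.degrees(v[2]),e)
V=[(F,blob(cmask(F["img"],"amber"),p)[0]) for F,p in((f,(257,189)),(g,(395,227)))]
v,e=fit(V,(.4265,-.15)); print(v,np.degrees(v[2]),e)
cv2.imwrite("pics/s2.png",g["img"][:,:,::-1])
print(frac(.4265,-.29,.25,-16))
E
```

```text
[ 0.42629463 -0.28960626 -0.2580548 ] -14.785451136356969 [np.float32(0.11365192), np.float32(0.10509757)]
[ 0.42644372 -0.15243004 -0.43033381] -24.65631089854177 [np.float32(0.0992274), np.float32(0.08489173)]
[-0.5872, -0.3402, 0.0126, 0.0018, -0.0005, 0.0295]
```

Call:
step_arm(commands=[[-0.1,-0.058,0.003,0,0,0.01,-1],[-0.2,-0.116,0.006,0,0,0.02,-1],[-0.3,-0.174,0.009,0,0,0.0295,-1],[-0.4,-0.232,0.012,0,0,0.0295,-1],[-0.5,-0.29,0.012,0,0,0.0295,-1],[-0.5872,-0.34,0.012,0,0,0.0295,-1],[-0.5872,-0.34,0.012,0,0,0.0295,-1],[-0.5872,-0.34,0.012,0,0,0.0295,-1],[-0.5872,-0.34,0.012,0,0,0.0295,-1],[-0.5872,-0.34,0.012,0,0,0.0295,-1]])

```text
clock: 10.0
tcp_pos: [0.4274, -0.289, 0.2503]
orientation: [2.502, 1.89, 0.016]
contact_force: [0.0, 0.3, 0.2]
grip_width: 0.0852
```

```bash
python3 wl.py blue .4263 -.2896
```

```text
stat [ 294  170   39   52 1705] [312.7 196.4]
[ 0.427  -0.2876 -0.1559] -8.9 [0.067] 10.05 [ 0.4273 -0.2892  0.2503]
0 [0.0017, -0.0042, 0.2685, 0.0018, -0.0006, -0.0194]
90 [0.0017, -0.0042, 0.2685, 0.0019, 0.0009, -0.2694]
-90 [0.0017, -0.0042, 0.2685, 0.0009, -0.0018, 0.2306]
```

Call:
step_arm(commands=[[0.0017,-0.004,0.08,0.0018,0,-0.0165,-1],[0.0017,-0.004,0.16,0.0018,-0.0006,-0.0165,-1],[0.0017,-0.004,0.23,0.0018,-0.0006,-0.0165,-1],[0.0017,-0.004,0.267,0.0018,-0.0006,-0.0165,-1],[0.0017,-0.004,0.267,0.0018,-0.0006,-0.0165,-1],[0.0017,-0.004,0.267,0.0018,-0.0006,-0.0165,1],[0.0017,-0.004,0.267,0.0018,-0.0006,-0.0165,1],[0.0017,-0.004,0.267,0.0018,-0.0006,-0.0165,1],[0.0017,-0.004,0.267,0.0018,-0.0006,-0.0165,1],[0.0017,-0.004,0.267,0.0018,-0.0006,-0.0165,1]])

```text
clock: 11.3
tcp_pos: [0.4274, -0.2878, 0.1174]
orientation: [2.406, 2.02, 0.001]
contact_force: [-1.0, 1.1, 6.9]
grip_width: 0.0297
```

```bash
python3 - <<'E'
from mv import *
o=readout.get_obs(); print(o["grip_width"],o["contact_force"].round(2),o["tcp_pos"])
print(frac(.6153,-.0668,.27,-5.4))
E
```

```text
0.029697413020091906 [-0.95  1.06  6.89] [ 0.42743574 -0.28780573  0.11744596]
[0.5004, 0.2937, -0.305, 0.0001, 0.0, -0.0127]
```

Call:
step_arm(commands=[[0,0,-0.1,0,0,0,1],[0,0,-0.2,0,0,0,1],[0.05,0.03,-0.29,0,0,-0.004,1],[0.15,0.09,-0.305,0,0,-0.0127,1],[0.25,0.147,-0.305,0,0,-0.0127,1],[0.35,0.205,-0.305,0,0,-0.0127,1],[0.44,0.258,-0.305,0,0,-0.0127,1],[0.4996,0.2937,-0.305,0,0,-0.0127,1],[0.4996,0.2937,-0.305,0,0,-0.0127,1],[0.4996,0.2937,-0.305,0,0,-0.0127,1]])

```text
clock: 12.55
tcp_pos: [0.6145, -0.068, 0.2695]
orientation: [2.324, 2.114, -0.002]
contact_force: [1.1, -0.6, -1.8]
grip_width: 0.0297
```

```bash
python3 mk.py; python3 - <<'E'
from mv import *
print(frac(.6152,-.0672,.153,-5.4))
E
```

```text
12.6 0.02955733886860496 [ 0.6143 -0.0686  0.2697] [-84.5  -0.  179.9]
amber [(795, [278.9, 69.8], [0.5919, 0.0434]), (806, [355.4, 69.7], [0.6587, 0.0371]), (2542, [150.8, 278.6], [0.4292, -0.148]), (957, [230.7, 274.1], [0.5151, -0.1506])]
green [(613, [281.0, 133.0], [0.5869, -0.0104]), (626, [353.5, 132.9], [0.6537, -0.0166]), (1446, [317.8, 136.7], [0.6205, -0.017])]
blue [(568, [282.7, 189.7], [0.5817, -0.0642]), (580, [351.6, 189.6], [0.6486, -0.0704]), (8142, [316.9, 271.4], [0.6066, -0.156])]
[0.0032, 0.0016, 0.2334, -0.0001, 0.0002, -0.0003]
```

Call:
step_arm(commands=[[0.0032,0.0016,0.05,0,0,0,1],[0.0032,0.0016,0.1,0,0,0,1],[0.0032,0.0016,0.15,0,0,0,1],[0.0032,0.0016,0.18,0,0,0,1],[0.0032,0.0016,0.19,0,0,0,1],[0.0032,0.0016,0.2,0,0,0,1],[0.0032,0.0016,0.21,0,0,0,1],[0.0032,0.0016,0.22,0,0,0,1],[0.0032,0.0016,0.23,0,0,0,1],[0.0032,0.0016,0.235,0,0,0,1]])

```text
clock: 13.85
tcp_pos: [0.6151, -0.0672, 0.1518]
orientation: [2.325, 2.112, -0.002]
contact_force: [-0.4, 0.5, -1.7]
grip_width: 0.0296
```

Call:
step_arm(commands=[[0,0,0.01,0,0,0,1],[0,0,0.018,0,0,0,1],[0,0,0.025,0,0,0,1],[0,0,0.0255,0,0,0,1],[0,0,0.0255,0,0,0,-1],[0,0,0.0255,0,0,0,-1],[0,0,0.0255,0,0,0,-1],[0,0,0.0,0,0,0,-1],[0,0,-0.1,0,0,0,-1],[0,0,-0.2,0,0,0,-1]])

```text
clock: 15.1
tcp_pos: [0.6151, -0.0671, 0.2537]
orientation: [2.325, 2.112, -0.002]
contact_force: [1.3, 0.0, 0.2]
grip_width: 0.0856
```

```bash
python3 - <<'E'
from mv import *
print(frac(.4275,-.151,.25,66))
E
```

```text
[-0.2031, -0.3573, 0.008, -0.0003, 0.0001, -0.1986]
```

Call:
step_arm(commands=[[-0.03,-0.05,0.008,0,0,-0.025,-1],[-0.06,-0.1,0.008,0,0,-0.05,-1],[-0.09,-0.16,0.008,0,0,-0.075,-1],[-0.12,-0.21,0.008,0,0,-0.1,-1],[-0.15,-0.26,0.008,0,0,-0.125,-1],[-0.18,-0.31,0.008,0,0,-0.15,-1],[-0.203,-0.357,0.008,0,0,-0.175,-1],[-0.203,-0.357,0.008,0,0,-0.1986,-1],[-0.203,-0.357,0.008,0,0,-0.1986,-1],[-0.203,-0.357,0.008,0,0,-0.1986,-1]])

```text
clock: 16.35
tcp_pos: [0.4281, -0.151, 0.2505]
orientation: [0.657, 3.072, -0.002]
contact_force: [0.3, 0.2, -0.6]
grip_width: 0.0852
```

```bash
python3 wl.py amber .4264 -.1524
```

```text
stat [ 296  167   40   53 1678] [315.7 193.5]
[ 0.4263 -0.1502 -0.2554] -14.6 [0.078] 16.4 [ 0.4281 -0.1509  0.2503]
0 [0.0038, 0.0002, 0.2686, -0.0002, 0.0002, 0.2237]
90 [0.0038, 0.0002, 0.2686, -0.0002, -0.0, -0.0263]
-90 [0.0038, 0.0002, 0.2686, -0.0, 0.0003, 0.4737]
```

```bash
python3 -c "
import cv2;a=cv2.imread('pics/w_amber.png');cv2.imwrite('pics/wa.png',cv2.resize(a[130:310,220:500],(784,504),interpolation=cv2.INTER_CUBIC))"
```

```text
(no output)
```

View pics/wa.png

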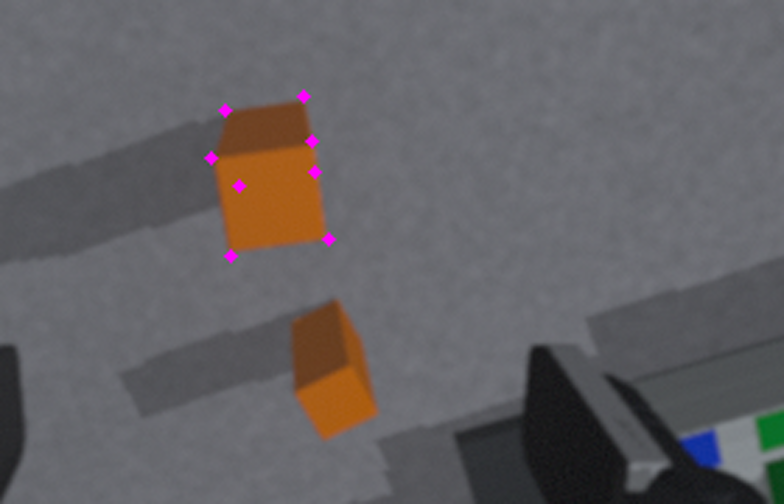

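The crop shows the larger amber block (crop 270,175) above the smaller look-alike (335,370), which stays outside the jaws' path. The block is turned about 7° to the jaws.

Call:
step_arm(commands=[[0.0038,0,0.08,0,0,-0.018,-1],[0.0038,0,0.16,0,0,-0.019,-1],[0.0038,0,0.23,0,0,-0.019,-1],[0.0038,0,0.267,0,0,-0.019,-1],[0.0038,0,0.267,0,0,-0.019,-1],[0.0038,0,0.267,0,0,-0.019,1],[0.0038,0,0.267,0,0,-0.019,1],[0.0038,0,0.267,0,0,-0.019,1],[0.0038,0,0.267,0,0,-0.019,1],[0.0038,0,0.267,0,0,-0.019,1]])

```text
clock: 17.65
tcp_pos: [0.4267, -0.1505, 0.1175]
orientation: [0.472, 3.105, -0.002]
contact_force: [-0.8, -0.4, 6.3]
grip_width: 0.0298
```

```bash
python3 - <<'E'
from mv import *
o=readout.get_obs(); print(o["grip_width"],o["contact_force"].round(2),o["tcp_pos"])
print(frac(.6254,.0402,.27,-5.4))
E
```

```text
0.02975726159059435 [-0.84 -0.35  6.28] [ 0.42673784 -0.1504571   0.11751996]
[-0.2664, 0.4818, -0.3053, -0.0, 0.0003, 0.217]
```

Call:
step_arm(commands=[[0,0,-0.1,0,0,0,1],[0,0,-0.2,0,0,0.02,1],[-0.02,0.04,-0.29,0,0,0.045,1],[-0.07,0.13,-0.305,0,0,0.07,1],[-0.12,0.22,-0.305,0,0,0.098,1],[-0.17,0.31,-0.305,0,0,0.126,1],[-0.22,0.4,-0.305,0,0,0.154,1],[-0.2664,0.4818,-0.305,0,0,0.182,1],[-0.2664,0.4818,-0.305,0,0,0.217,1],[-0.2664,0.4818,-0.305,0,0,0.217,1]])

```text
clock: 18.9
tcp_pos: [0.6249, 0.0405, 0.269]
orientation: [2.322, 2.114, -0.004]
contact_force: [-0.9, -0.2, -1.4]
grip_width: 0.0294
```

```bash
python3 mk.py; python3 - <<'E'
from mv import *
print(frac(.6254,.0402,.153,-5.4))
E
```

```text
18.95 0.029601166151988066 [0.6248 0.0399 0.2692] [-84.6  -0.  179.9]
amber [(572, [282.6, 190.1], [0.592, 0.0437]), (587, [351.5, 190.5], [0.6588, 0.0371]), (8090, [316.9, 268.2], [0.6174, -0.0438])]
green [(125, [281.9, 231.9], [0.5858, 0.0004]), (148, [351.7, 231.9], [0.6564, -0.0061])]
blue [(5026, [317.1, 95.6], [0.6336, 0.1272]), (173, [316.9, 328.1], [0.6105, -0.1184])]
[0.0013, 0.0013, 0.2324, -0.0001, 0.0004, 0.0]
```

```bash
python3 - <<'E'
from h import *
for n,c in((6,"green"),(13,"blue"),(19,"amber")):
    im=cv2.imread(f"pics/mk{n}.png")[:,:,::-1].copy(); m,s,ce=blob(cmask(im,c),(317,272)); g=im[:,317].astype(int).sum(1); r=np.where(m[:,317])[0]
    d=np.diff(g); print(n,s,r.min(),r.max(),[(i,int(d[i])) for i in range(r.min()-2,r.max()+2) if abs(d[i])>15])
E
```

```text
6 [ 279  209   76  122 8037] 209 330 [(207, -99), (208, -99), (209, -30), (264, 18), (265, 26), (266, 26), (269, -34), (329, -38), (330, -23)]
13 [ 279  207   77  122 8142] 207 328 [(207, -16), (264, 35), (265, 26), (267, -26), (328, 16)]
19 [ 279  204   77  122 8090] 204 323 [(203, 17), (260, 32), (261, 29), (324, -17)]
```

Call:
step_arm(commands=[[-0.001,0.0013,0.05,0,0,0,1],[-0.001,0.0013,0.1,0,0,0,1],[-0.001,0.0013,0.15,0,0,0,1],[-0.001,0.0013,0.18,0,0,0,1],[-0.001,0.0013,0.19,0,0,0,1],[-0.001,0.0013,0.2,0,0,0,1],[-0.001,0.0013,0.21,0,0,0,1],[-0.001,0.0013,0.22,0,0,0,1],[-0.001,0.0013,0.23,0,0,0,1],[-0.001,0.0013,0.234,0,0,0,1]])

```text
clock: 20.2
tcp_pos: [0.6251, 0.0391, 0.1518]
orientation: [2.323, 2.114, -0.004]
contact_force: [-0.4, -1.3, -2.5]
grip_width: 0.0296
```

Call:
step_arm(commands=[[0,0,0.01,0,0,0,1],[0,0,0.018,0,0,0,1],[0,0,0.0245,0,0,0,1],[0,0,0.025,0,0,0,1],[0,0,0.025,0,0,0,-1],[0,0,0.025,0,0,0,-1],[0,0,0.025,0,0,0,-1],[0,0,0.0,0,0,0,-1],[0,0,-0.1,0,0,0,-1],[0,0,-0.2,0,0,0,-1]])

```text
clock: 21.45
tcp_pos: [0.6251, 0.0393, 0.2537]
orientation: [2.323, 2.114, -0.004]
contact_force: [0.2, -0.6, 0.8]
grip_width: 0.0855
```

```bash
python3 - <<'E'
from bench import *
from h import *
from mv import *
f,g,w=[grab_frame(n) for n in("scene","side","wrist")]
print(readout.get_obs()["tcp_pos"])
for n,F in(("f",f),("g",g),("w",w)): print(n,[(t,[(np.round(d["point"],1).tolist(),round(d["p"],2)) for d in tip_of(t,F)][:3]) for t in("block_amber_center","block_green_center","block_blue_center","handle")])
cv2.imwrite("pics/chk.png",np.hstack([cv2.resize(g["img"][160:270,240:380],(400,314)),cv2.resize(w["img"][60:340,140:500],(400,314))])[:,:,::-1])
# held tcp xy -> expected centres; handle estimate along slide axis
u=np.array([.094,.9956]); print("handle est from tri",tri(f,g,tip_of("handle",f)[0]["point"],tip_of("handle",g)[0]["point"]).round(4), "blue pocket - dist:",(np.array([.6152,-.0672])-u*.092).round(4))
E
```

```text
[0.62709422 0.0394432  0.25612093]
f [('block_amber_center', [([279.4, 213.1], 0.67), ([355.2, 178.6], 0.54)]), ('block_green_center', [([345.0, 192.3], 0.63)]), ('block_blue_center', [([328.5, 205.5], 0.79)]), ('handle', [([302.7, 220.5], 0.81)])]
g [('block_amber_center', [([284.8, 226.6], 0.83), ([370.7, 215.8], 0.63)]), ('block_green_center', []), ('block_blue_center', [([317.5, 213.1], 0.87)]), ('handle', [([338.8, 183.1], 0.59)])]
w [('block_amber_center', [([310.9, 198.8], 0.94), ([230.4, 358.2], 0.85)]), ('block_green_center', [([309.6, 250.4], 0.56), ([309.4, 112.3], 0.53), ([311.3, 198.4], 0.23)]), ('block_blue_center', [([310.4, 301.1], 0.6)]), ('handle', [])]
handle est from tri [ 0.6099 -0.1623  0.0978] blue pocket - dist: [ 0.6066 -0.1588]
```

View pics/chk.png

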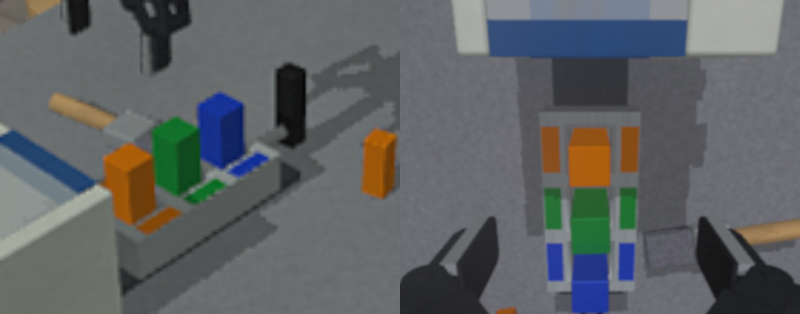

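All three stand upright between their own marks (side crop: amber 130,180; green 177,155; blue 220,130). Next, the handle.

```bash
python3 - <<'E'
from mv import *
print(frac(.608,-.160,.134,-5.4))
E
```

```text
[-0.3995, 0.0034, 0.2364, -0.0002, 0.0004, 0.0]
```

Call:
step_arm(commands=[[-0.1,0,0,0,0,0,-1],[-0.2,0.001,0,0,0,0,-1],[-0.3,0.002,0,0,0,0,-1],[-0.38,0.003,0,0,0,0,-1],[-0.3995,0.0034,0.02,0,0,0,-1],[-0.3995,0.0034,0.08,0,0,0,-1],[-0.3995,0.0034,0.16,0,0,0,-1],[-0.3995,0.0034,0.22,0,0,0,-1],[-0.3995,0.0034,0.236,0,0,0,-1],[-0.3995,0.0034,0.236,0,0,0,-1]])

```text
clock: 23.55
tcp_pos: [0.6082, -0.1593, 0.1342]
orientation: [2.322, 2.115, -0.004]
contact_force: [-0.6, -0.7, 0.6]
grip_width: 0.0854
```

```bash
python3 - <<'E'
from bench import *
from h import *
g,w=[grab_frame(n) for n in("side","wrist")]
print(readout.get_obs()["tcp_pos"])
cv2.imwrite("pics/hd.png",np.hstack([cv2.resize(g["img"][140:250,270:410],(400,314)),cv2.resize(w["img"][60:340,140:500],(400,314))])[:,:,::-1])
E
```

```text
[ 0.6089266  -0.15986527  0.13549982]
```

View pics/hd.png

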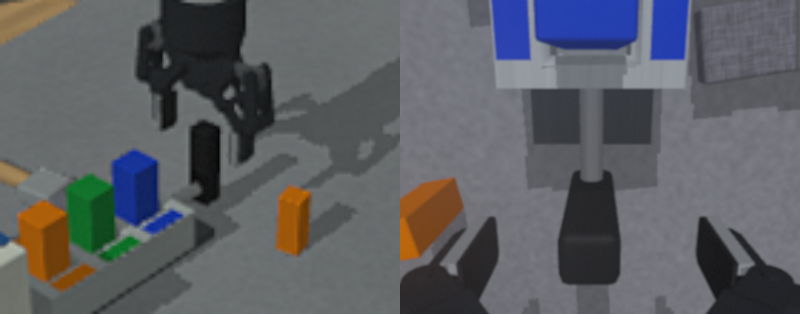

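The post stands between the open fingers (wrist crop 588,230). Grip and begin pushing.

Call:
step_arm(commands=[[0,0,0,0,0,0,1],[0,0,0,0,0,0,1],[0,0,0,0,0,0,1],[0,0,0,0,0,0,1],[0.01,0,0,0,0,0,1],[0.03,0,0,0,0,0,1],[0.06,0,0,0,0,0,1],[0.09,0,0,0,0,0,1],[0.12,0,0,0,0,0,1],[0.15,0,0,0,0,0,1]], newtons=30)

```text
clock: 24.9
tcp_pos: [0.6131, -0.0861, 0.1357]
orientation: [-2.324, -2.113, 0.01]
contact_force: [-11.5, -1.5, 12.9]
grip_width: 0.0235
```

```bash
python3 - <<'E'
from bench import *
o=readout.get_obs(); print(o["clock"],o["contact_force"].round(2),o["moment"].round(2),o["grip_width"],o["tcp_pos"].round(4))
E
```

```text
24.9 [-11.55  -1.52  12.89] [-0.19  2.16  0.  ] 0.023491936528697407 [ 0.6131 -0.0861  0.1357]
```

Call:
step_arm(commands=[[0.02,-0.003,-0.002,0,0,0,1],[0.05,-0.005,-0.004,0,0,0,1],[0.08,-0.005,-0.004,0,0,0,1],[0.11,-0.005,-0.004,0,0,0,1],[0.14,-0.005,-0.004,0,0,0,1],[0.17,-0.005,-0.004,0,0,0,1],[0.2,-0.005,-0.004,0,0,0,1],[0.225,-0.005,-0.004,0,0,0,1],[0.245,-0.005,-0.004,0,0,0,1],[0.25,-0.005,-0.004,0,0,0,1]])

```text
clock: 26.15
tcp_pos: [0.6244, 0.0385, 0.136]
orientation: [2.323, 2.112, -0.006]
contact_force: [11.1, -2.5, -16.7]
grip_width: 0.0234
```

```bash
python3 - <<'E'
from bench import *
from h import *
o=readout.get_obs(); print(o["clock"],o["contact_force"].round(2),o["moment"].round(2),o["grip_width"],o["tcp_pos"].round(4))
f,g,w=[grab_frame(n) for n in("scene","side","wrist")]
cv2.imwrite("pics/ps.png",np.hstack([cv2.resize(g["img"][140:300,220:400],(400,356)),cv2.resize(w["img"][0:320,140:500],(400,356))])[:,:,::-1])
E
```

```text
26.15 [ 11.09  -2.54 -16.72] [-0.43 -2.   -0.01] 0.023427361829351557 [0.6244 0.0385 0.136 ]
```

View pics/ps.png

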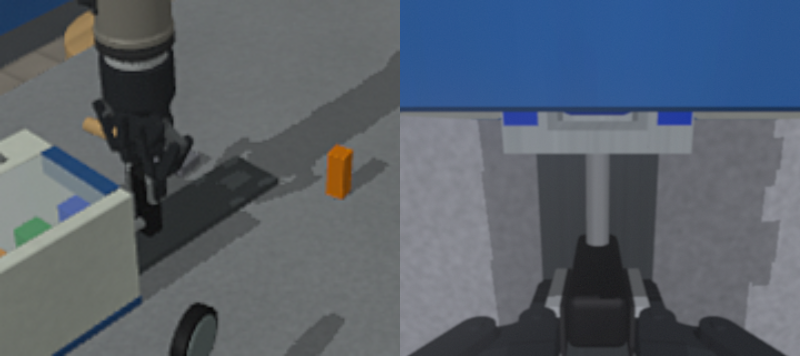

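Blocks are visible through the roof; the slide's end still stands about 15–20 mm outside. Next I creep forward and take out half the sideways correction.

Call:
step_arm(commands=[[0.003,0.0012,0.001,0,0,0,1],[0.006,0.0025,0.002,0,0,0,1],[0.01,0.0025,0.002,0,0,0,1],[0.014,0.0025,0.002,0,0,0,1],[0.018,0.0025,0.002,0,0,0,1],[0.022,0.0025,0.002,0,0,0,1],[0.025,0.0025,0.002,0,0,0,1],[0.028,0.0025,0.002,0,0,0,1],[0.03,0.0025,0.002,0,0,0,1],[0.03,0.0025,0.002,0,0,0,1]], newtons=20)

```text
clock: 27.55
tcp_pos: [0.6262, 0.0535, 0.1357]
orientation: [2.324, 2.113, -0.008]
contact_force: [-6.1, -0.1, 10.6]
grip_width: 0.0236
```

Call:
step_arm(commands=[[0.003,-0.001,-0.001,0,0,0,1],[0.005,-0.001,-0.001,0,0,0,1],[0.007,-0.001,-0.001,0,0,0,1],[0.009,-0.001,-0.001,0,0,0,1],[0.011,-0.001,-0.001,0,0,0,1],[0.013,-0.001,-0.001,0,0,0,1],[0.015,-0.001,-0.001,0,0,0,1],[0.016,-0.001,-0.001,0,0,0,1],[0.016,-0.001,-0.001,0,0,0,1],[0.016,-0.001,-0.001,0,0,0,1]])

```text
clock: 28.8
tcp_pos: [0.6262, 0.0543, 0.1359]
orientation: [2.325, 2.105, -0.018]
contact_force: [-0.4, -15.5, 0.2]
grip_width: 0.0234
```

The stop is reached: the tool halted at y=0.0543 with -15.5 N. Relax, release, rise.

Call:
step_arm(commands=[[0,0,0,0,0,0,1],[0,0,0,0,0,0,-1],[0,0,0,0,0,0,-1],[0,0,0,0,0,0,-1],[0,0,0,0,0,0,-1],[0,0,-0.06,0,0,0,-1],[0,0,-0.14,0,0,0,-1],[0,0,-0.22,0,0,0,-1],[-0.1,0,-0.3,0,0,0,-1],[-0.15,0,-0.3,0,0,0,-1]])

```text
clock: 30.05
tcp_pos: [0.6209, -0.0212, 0.2908]
orientation: [2.324, 2.099, -0.011]
contact_force: [-0.2, 0.5, -1.1]
grip_width: 0.0853
```

```bash
python3 - <<'E'
from bench import *
from h import *
f,g,w=[grab_frame(n) for n in("scene","side","wrist")]
o=readout.get_obs(); print(o["clock"],o["contact_force"].round(2),o["tcp_pos"].round(4),o["grip_width"])
H=[tip_of("handle",F) for F in(f,g)]; P=[tip_of("photometer",F) for F in(f,g)]
print([[(np.round(d["point"],1).tolist(),round(d["p"],2)) for d in l][:2] for l in H+P])
h=tri(f,g,H[0][0]["point"],H[1][0]["point"]); p=tri(f,g,P[0][0]["point"],P[1][0]["point"]); print(h.round(4),p.round(4),"handle-face along slide",np.dot(h[:2]-p[:2],[.094,.9956]).round(4))
cv2.imwrite("pics/end.png",np.hstack([cv2.resize(g["img"][180:310,190:350],(400,325)),cv2.resize(w["img"][0:320,140:500],(400,325))])[:,:,::-1])
E
```

```text
30.2 [0.27 0.69 0.65] [ 0.6193 -0.0204  0.2871] 0.08553161142137239
[[([358.6, 169.5], 0.96)], [([279.4, 218.1], 0.59)], [], [([263.1, 261.0], 0.94)]]Traceback (most recent call last):
  File "<stdin>", line 7, in <module>
IndexError: list index out of range
```

```bash
python3 - <<'E'
from bench import *
from h import *
f,g,w=[grab_frame(n) for n in("scene","side","wrist")]
h=tri(f,g,(358.6,169.5),(279.4,218.1)); h0=tri(f,g,(303.1,220.9),(339.2,184.4)); p=np.array([.6339,.1145]); u=np.array([.094,.9956])
print(h.round(4),"handle-face",np.dot(h[:2]-p,u).round(4),"travel",np.dot(h-h0,[*u,0]).round(4),"start handle-face",np.dot(h0[:2]-p,u).round(4))
cv2.imwrite("pics/end.png",np.hstack([cv2.resize(g["img"][180:310,190:350],(400,325)),cv2.resize(w["img"][0:320,140:500],(400,325))])[:,:,::-1])
E
```

```text
[0.6267 0.0502 0.098 ] handle-face -0.0647 travel 0.2128 start handle-face -0.2775
```

View pics/end.png

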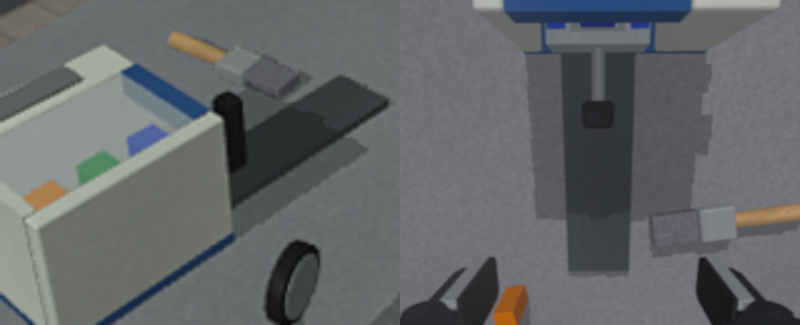

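```bash
python3 - <<'E'
from bench import *
from h import *
w=grab_frame("wrist"); im=w["img"]; cv2.imwrite("pics/we.png",cv2.resize(im[0:130,230:450],(792,468),interpolation=cv2.INTER_CUBIC)[:,:,::-1])
o=np.array([.6339,.1145,0]);u=np.array([.094,.9956,0]);x=np.array([.9956,-.094,0])
for n,p in dict(handle_home=o-u*.06+[0,0,.094],slide_endL_home=o-x*.042+[0,0,.052],slide_endR=o+x*.042+[0,0,.052],footL=o-x*.086,footR=o+x*.086,openTopL=o-x*.052+[0,0,.116],openTopR=o+x*.052+[0,0,.116]).items(): print(n,((proj(w,p)[0]-[230,0])*3.6).round())
E
```

```text
handle_home [322. 396.]
slide_endL_home [153. 146.]
slide_endR [490. 144.]
footL [ 31. 185.]
footR [613. 183.]
openTopL [54. 74.]
openTopR [591.  71.]
```

View pics/we.png

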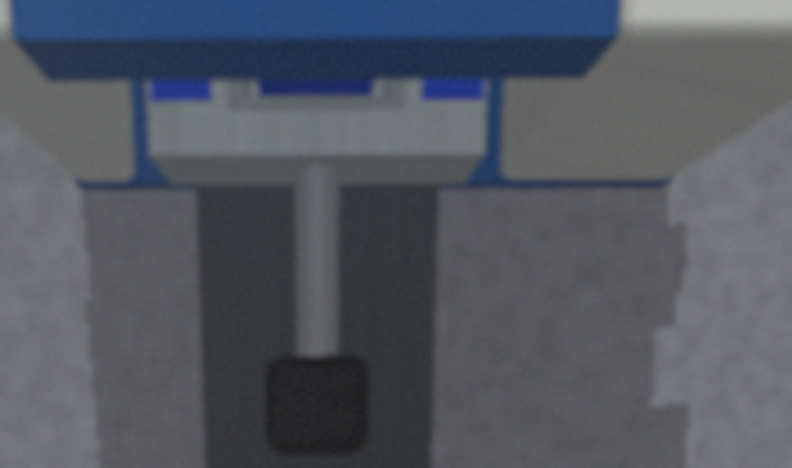

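```bash
python3 -c "
from bench import *
o=readout.get_obs(); print(o['clock'],abs(o['qvel']).max()); print(r.hand_in())"
```

```text
30.6 0.005085100537164863
the job is handed in; nothing more can be done
None
```

I set the green, blue and larger amber blocks into their own pockets. I then gripped the handle, pushed the slide to its stop, let go and moved clear. The job was handed in at 30.6 s, and no verdict was reported.

**What the last checks showed:**
- **Stop:** the push halted at y = 0.054 m with about 15 N, against a drag of 1.5–3 N.
- **Slide, wrist close-up:** it puts the slide about 1–2 mm short of the nominal home position, inside the 6 mm allowed.
- **Slide, scene and side cameras:** these disagree a little. The handle came out 65 mm from the housing face instead of 60, so about 5 mm short, though with a few millimetres of uncertainty.
- **Blocks:** before the push, all three looked upright and down in their own pockets. After it, the side view through the roof shows all three in the right order. I did not measure their heights.
- **Other things:** the brush, the lens mount and the small amber look-alike look unmoved. I did not measure them, and I did not check the bottle and the power supply at the end.

**Other disagreements:** the two ways of measuring block rotation differed by 6–12°, and wrist-camera positions sat about 2 mm from the scene camera's. Neither caused trouble in gripping or placing the blocks.

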